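Take the spent carbon cassette out of the bench vapour filter

ROBOT

A 6-joint arm with a two-finger parallel gripper is mounted at the origin on a cart in front of the work surface, level with it; the furniture and walls round the work are solid. World frame = base frame: x ahead of the robot, y to its left, z up, the work surface at z = 0. Lengths are in mm, angles in degrees, forces in N, time in s.
With the tool pointing down it reaches from about 300 to 875 mm from the base axis. Payload 6.4 kg.
Tool frame: the origin (TCP) lies at the very end of the fingers, on their centre line; the grasp point (between the pads) lies 19 mm behind it; z points along the fingers, y is the line along which they close (so a half turn about z gives the same grasp; the last joint's range is limited). The gripper opens to 88 mm and grips with 3 to 60 N. Pads are 18 mm wide; open, the fingers measure 123 mm over their backs; the gripper's body (75 mm by 187 mm) begins 45 mm behind the grasp point.
Start: joints at [53.955, 10.359, 92.074, -0, 77.567, -11.82], TCP at [235.922, 524.387, 238.714] pointing down, gripper open.
Joint ranges: [-171.53, 171.53], [-51.25, 118.39], [17.06, 147.69], [-65.23, 245.23], [0, 150.52], [-178.68, 178.68]. Speed limits (degrees/s): [147.25, 147.25, 172.46, 180, 180, 180].

INTERFACE

Orientations are given as a 3x3 rotation matrix whose columns are the frame's x, y, z axes.
In Python, from workcell import arm gives the robot as it stands.
- The arm moves only by the tool drive_effector, called after ">>>" by a JSON object that holds its "op" and its "data", one argument or row to a line. Schema: {"type":"object","properties":{"ticks":{"type":"object","properties":{"dx":{"type":"array","items":{"type":"number"},"minItems":1,"maxItems":8},"dy":{"type":"array","items":{"type":"number"},"minItems":1,"maxItems":8},"dz":{"type":"array","items":{"type":"number"},"minItems":1,"maxItems":8},"drx":{"type":"array","items":{"type":"number"},"minItems":1,"maxItems":8},"dry":{"type":"array","items":{"type":"number"},"minItems":1,"maxItems":8},"drz":{"type":"array","items":{"type":"number"},"minItems":1,"maxItems":8},"finger_gap":{"type":"array","items":{"type":"number"},"minItems":1,"maxItems":8}},"additionalProperties":false,"required":["dx","dy","dz","drx","dry","drz","finger_gap"]},"grip_n":{"type":"number"},"only":{"type":"string"},"quiet":{"type":"boolean"},"lines":{"type":"string"}},"required":["ticks"],"additionalProperties":false}. ticks is an object with one list for each field, all of the same length, 1 to 8, a row being the entries at one place: dx, dy, dz (the shift in mm), drx, dry, drz (a rotation vector in degrees), finger_gap (the finger opening in mm); each row shifts and turns the commanded pose from where the row before left it, along the tool's axes as they then stand; what a row does not reach is not made up. A row lasts 1/8 s, in which the tool goes at most 62.5 mm and 10.7 degrees, less where a joint would pass 70% of its speed; a pose out of reach is approached as far as the arm can. The fingers move at their own pace and stop on an object; grip_n is the grip in N (left out, the last holds). Time passes only in rows, so rows that do not move let the fingers close. The tool returns the time, the measured TCP pose, the force, the opening and the grip force at its end. only (a regular expression) keeps the lines of the reply that match it, lines (a string "A,B") keeps lines A to B, and quiet returns only ok. Input that does not fit is refused with a message, and nothing moves.
- arm.get_state(): the state, without advancing time (a new reading comes with each control period).
- arm.snapshot(name): name is "scene" or "top"; returns the picture (420x560x3 uint8, red, green, blue); there is no depth.
- arm.camera_info(name): a dict with "fov_y" (degrees; the focal length in pixels is half the picture's height over the tangent of half this angle, whatever the lens; pixels are square), "cx", "cy" (the principal point, pixels), "R" (3x3) and "t" (3): a world point X has camera coordinates R X + t. Camera axes: x right, y down, z forward; pixel columns grow to the right and rows downward; lengths in mm; the calibration is good to about 2 mm. A picture is of the moment at which its call begins. camera_info takes no time and is no camera call.
- arm.finish_job(): hands the job in; it is judged then, once.
The state is a dict: "clock": time; "q": joint angles; "joint_vel": joint speeds; "tau": joint torques, N m; "ee_pos": TCP position; "eef_rot": TCP orientation; "contact_force": force on the tool from outside, world axes, zero at the start; "moment": the same for the moment, N m; "gripper_width": finger opening in mm; "grasp_force": force on a finger pad.
Only numpy, scipy, OpenCV 4.12 (cv2) and the standard library are available. Lean on these libraries where they do the work, as an engineer would, in place of code of your own. Each camera call takes 0.05 s, during which the arm holds its last target. There are 200 camera calls.

TASK

The carbon cassette in the bench vapour filter is spent. Swing the filter unit's hinged cover up and back until it stays open by itself, squeeze the cassette's two green sprung tabs together and lift it out, then set it down, without dropping it, inside the blue tray, flat on its base with the tabs up, and leave it there; leave the flask, the beaker and the timer where they stand.

Things in the scene. Friction and masses are not known exactly. Their poses are not given: they have to be found in the camera images.
- filter_unit: Light-grey bench filter unit, fixed to the worktop, 140 mm deep (x) by 154 mm wide (y), deck 52 mm high, 85 mm with the slate-blue cover shut. Origin on the worktop under the middle of the open-topped bay (104 x 76 mm, floor 12 mm up); its x points to the hinge side, away from the robot, its y to the control strip on its left.
- cover (a joint): Slate-blue cover (138 x 120 x 31 mm, open below, 0.18 kg) hinged on the unit's rear top edge. Angle in rad: 0 shut over the bay, grows as the front edge is lifted up and back; balances near 1.3, so it falls shut before that and beyond it falls back against its stop at 1.8 and stays.
- cover_tab (a point): Middle of the cover's lift tab, a flat tongue 34 mm wide (along the unit's y), 8 mm thick, that sticks out 32 mm level from the bottom of the cover's front edge, 58 mm above the worktop, free below. This point is 14 mm in from the tongue's tip, 18 mm in front of the cover's front wall, 156 mm from the hinge axis.
- cover_hinge (a point): Middle of the cover's hinge axis, which runs along the unit's y, 54 mm above the worktop; fixed on the unit.
- cassette: White carbon-filter cassette, 100 (x) x 72 (y) x 40 mm, 0.20 to 0.33 kg, snapped into the bay with its axes along the unit's, 2 mm of play all round. Origin at the middle of its underside, z up; tab tops 65 mm above it. In its middle two tabs stand up; barbs on them sit under catches in the bay and hold it down until both tabs are pinched in.
- tab_left_top (a point): Top outer edge, mid-width, of the green sprung tab on the cassette's +y side. Tabs: 36 mm wide (along x), 4 mm thick, they stand 25 mm above the deck, hinged at the cassette's bottom. At rest they flare to 65 mm over the outer faces at the top; fully pinched they stop upright and parallel, 40 mm over the outer faces; below 47 mm the barbs are free. About 7 N on each tab.
- tab_right_top (a point): Top outer edge, mid-width, of the green sprung tab on the cassette's -y side; mirror image of tab_left_top.
- spent_tray: Blue shallow tray, loose, 190 (x) x 160 (y) mm outside, 22 mm high, walls and floor 4 mm thick, 0.6 kg. Origin under its middle on the worktop. It may stand to the left or to the right of the unit.
- flask: Bystander: glass volumetric flask with long neck, 53 mm wide, 141 mm high, at the back; origin at the middle of its underside.
- beaker: Bystander: glass beaker, 72 mm wide, 91 mm high, at the back; origin at the middle of its underside.
- timer_box: Bystander: white digital timer, 62 x 62 x 19 mm, lying on the worktop to the right of and behind the unit; origin at the middle of its underside.

How it is judged (in metres and radians):
On the way, in this order (a step that is already met when the one before it is completed fails the run):
1. the cover is swung up and back past its balance point (value of joint cover above 1.55 rad), for 0.2 s.
2. the cassette is lifted clear of the unit (z of cassette in the frame of filter_unit above 0.06 m), for 0.1 s.
At the end, for the whole second after the job is handed in: The cover stands open by itself (over 1.55 rad) and the cassette rests flat on the floor of the tray: its origin less than 10 mm above the tray's underside and within 70 mm (x) and 55 mm (y) of the tray's middle, upright within 0.12 rad, still (value of joint cover above 1.55 rad and z of cassette in the frame of spent_tray between -0.002 and 0.01 m and x of cassette in the frame of spent_tray between -0.07 and 0.07 m and y of cassette in the frame of spent_tray between -0.055 and 0.055 m and angle between cassette's own z axis and vertical below 0.12 rad and linear speed of cassette below 0.02 m/s); the robot touches nothing.
It fails at once if the cassette is dropped: nothing touches it while its underside is more than 45 mm above the worktop (height (world z) of cassette above 0.045 m and contact force between anything else and cassette below 0.02 N).
It fails at once if the flask is pushed more than 30 mm or knocked over (distance of flask from where it was at the start of the episode above 0.03 m or angle between flask's own z axis and vertical above 0.5 rad).
It fails at once if the beaker is pushed more than 30 mm or knocked over (distance of beaker from where it was at the start of the episode above 0.03 m or angle between beaker's own z axis and vertical above 0.5 rad).
It fails at once if the timer is pushed more than 30 mm or knocked over (distance of timer_box from where it was at the start of the episode above 0.03 m or angle between timer_box's own z axis and vertical above 0.5 rad).
It also fails if it takes over 61 s, if anything falls off the work surface, if the arm or the gripper's body presses on something with over 40 N, if the wrist force passes 120 N, or if a joint passes its speed limit or range.

## Working session

There is one attempt and no reset: what is moved stays moved. The work goes in short steps, Python scripts to look and compute and a tool call to move; the robot and the scene stay as the last step left them, time stands still between calls to the robot, and variables do not carry over. Pictures are saved under pics/ and viewed, at most 10 in all, crops included, and the job is handed in when it is done.

```bash
ls; mkdir -p pics
```

Run:
```python
from workcell import arm
import cv2
for n in("scene","top"):
    cv2.imwrite(f"pics/{n}0.png",arm.snapshot(n)[:,:,::-1]); c=arm.camera_info(n); print(n,c)
s=arm.get_state();print(s["clock"],s["ee_pos"],s["eef_rot"],s["gripper_width"])
```

```text
pics
workcell.py
scene {'fov_y': 56.06688015787446, 'cx': 287.34360892521556, 'cy': 208.39099684667372, 'R': array([[ 0.89265002, -0.4503793 ,  0.01828718],
       [-0.29235628, -0.60937471, -0.73701443],
       [ 0.34307979,  0.65254958, -0.67562956]]), 't': array([-566.38488413,  183.30696694,  954.83306076])}
top {'fov_y': 45.55341467808683, 'cx': 278.66466501457523, 'cy': 207.20380128628457, 'R': array([[ 2.43157439e-02, -9.99704188e-01, -5.31105919e-04],
       [-9.95894508e-01, -2.41767376e-02, -8.72330979e-02],
       [ 8.71944528e-02,  2.65006314e-03, -9.96187786e-01]]), 't': array([ -67.1802783 ,  560.52879981, 1312.66404787])}
0.1 [235.62866553 523.98181618 237.91657182] [[-9.11952002e-01  4.10295864e-01 -9.22348381e-04]
 [ 4.10296780e-01  9.11951152e-01 -1.28395894e-03]
 [ 3.14333627e-04 -1.54934549e-03 -9.99998750e-01]] 87.9048967515353
```

View pics/scene0.png

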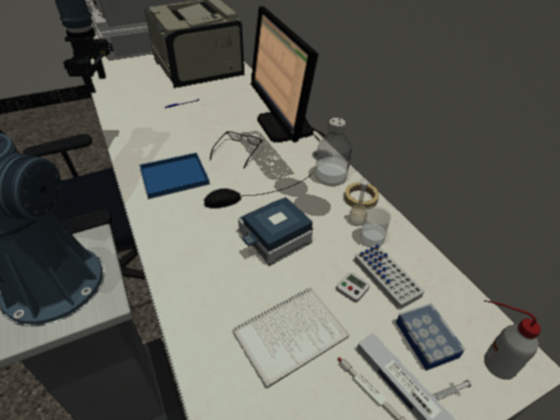

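View pics/top0.png

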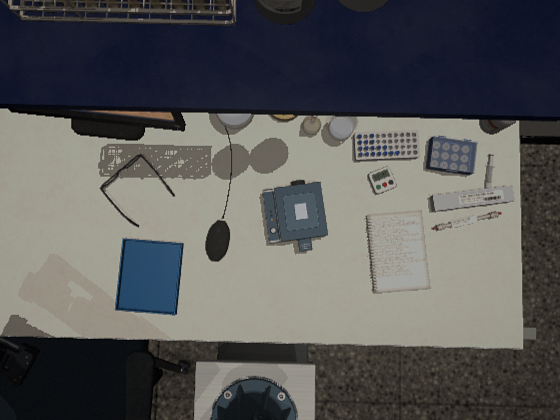

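The unit is near (295,212) in the top view, with the lift tab near (305,244). The tray is on the left near (150,276), and the timer, flask and beaker are at the back. I'll enlarge both areas.

Run:
```python
import cv2,numpy as np
t=cv2.imread("pics/top0.png")
a=cv2.resize(t[170:260,250:340],(540,540),interpolation=2)
b=cv2.resize(t[230:320,108:198],(540,540),interpolation=2)[:, :]
cv2.imwrite("pics/c1.png",cv2.resize(a,(600,600)))
s=cv2.imread("pics/scene0.png")
cv2.imwrite("pics/c2.png",cv2.resize(s[190:270,225:325],(800,640),interpolation=2)[:600])
# tray corners by colour
h=cv2.cvtColor(t,cv2.COLOR_BGR2HSV)
m=cv2.inRange(h,(95,120,50),(120,255,255));m[:200]=0;m[:,:100]=0;m[:,200:]=0
c=max(cv2.findContours(m,0,2)[0],key=cv2.contourArea);print(cv2.minAreaRect(c),cv2.boxPoints(cv2.minAreaRect(c)))
```

```text
((148.40000915527344, 276.20001220703125), (61.28756332397461, 71.58521270751953), 4.763641834259033) [[114.88966 309.32416]
 [120.83449 237.9862 ]
 [181.91035 243.07587]
 [175.96553 314.41382]]
```

View pics/c1.png

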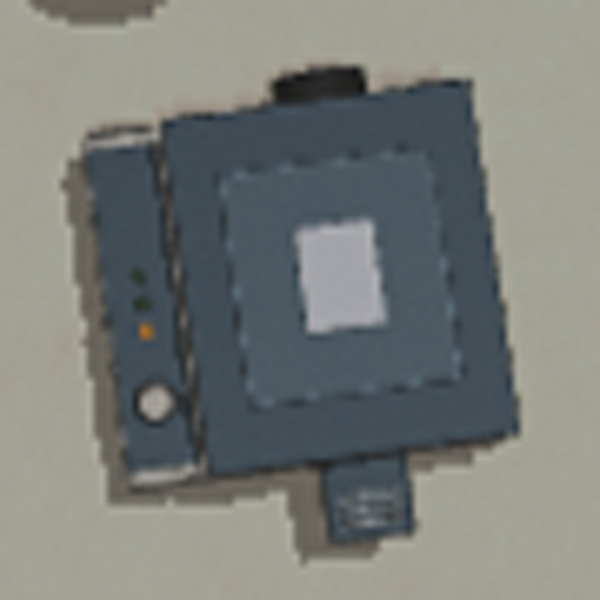

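View pics/c2.png

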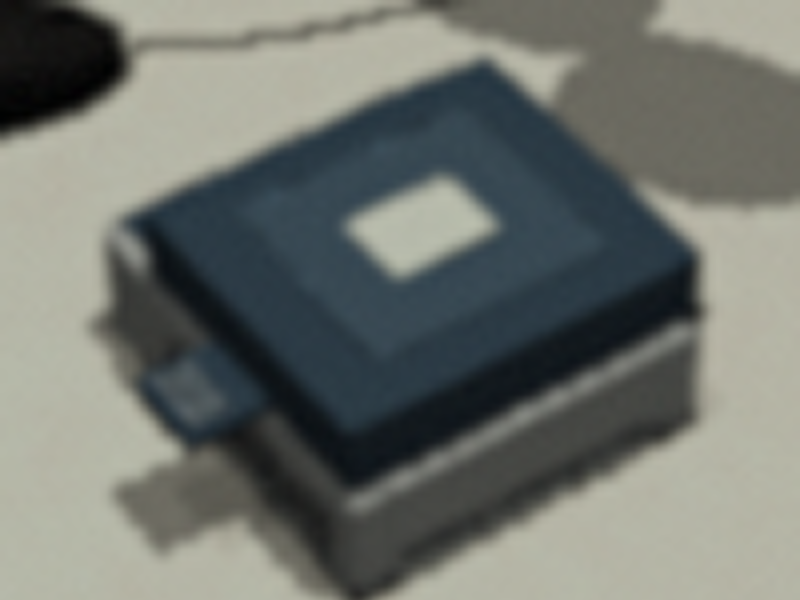

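The crops show the cover-top corners at c1 (162,122), (471,82), (519,433) and (207,474). The tongue tip is at c1 (330,543)–(413,532), and at c2 (140,383)–(190,442).

Create h.py:
```python
from workcell import arm
import numpy as np
def bp(n,u,v,z):
    c=arm.camera_info(n);f=210/np.tan(np.radians(c["fov_y"]/2));R,t=c["R"],c["t"]
    d=R.T@np.array([(u-c["cx"])/f,(v-c["cy"])/f,1]);o=-R.T@t
    return o+d*(z-o[2])/d[2]
def pj(n,X):
    c=arm.camera_info(n);f=210/np.tan(np.radians(c["fov_y"]/2));p=c["R"]@np.array(X)+c["t"]
    return np.array([f*p[0]/p[2]+c["cx"],f*p[1]/p[2]+c["cy"]])
```

Run:
```python
from h import *
np.set_printoptions(precision=1,suppress=True)
T=lambda x,y,z:bp("top",250+x/6.6667-.5+.075,170+y/6.6667-.425,z)
S=lambda x,y,z:bp("scene",225+x/8-.44,190+y/8-.44,z)
P=[T(*p,85) for p in [(162,122),(471,82),(519,433),(207,474)]]
print(np.array(P)); 
for i in range(4): print(np.linalg.norm(P[i]-P[i-1]))
ax=(P[0]+P[1]-P[2]-P[3])[:2];ay=(P[0]+P[3]-P[1]-P[2])[:2];print(np.degrees(np.arctan2(ax[1],ax[0])),np.degrees(np.arctan2(-ay[0],ay[1])))
print("tip top",(T(330,543,62)+T(413,532,62))/2, "scene",(S(140,383,62)+S(190,442,62))/2)
Q=[S(*p,85) for p in [(487,62),(695,262),(348,432),(150,228)]];print(np.array(Q),np.mean(P,0),np.mean(Q,0))
for p in [(114.9,309.3),(120.8,238),(181.9,243.1),(176,314.4)]: print(bp("top",*p,22))
```

```text
[[ 606.1  -40.2   85. ]
 [ 624.4 -158.6   85. ]
 [ 490.1 -179.2   85. ]
 [ 471.6  -60.7   85. ]]
136.0300453575769
119.80153220630694
135.93611535834634
119.88384477688327
8.691140249015783 8.841394166752861
tip top [ 449.1 -125.    62. ] scene [ 451.9 -125.2   62. ]
[[ 605.3  -42.8   85. ]
 [ 621.7 -158.6   85. ]
 [ 491.4 -176.9   85. ]
 [ 471.2  -68.8   85. ]] [ 548.  -109.7   85. ] [ 547.4 -111.8   85. ]
[282.1 370.8  22. ]
[469.7 365.   22. ]
[460.1 201.6  22. ]
[272.8 209.5  22. ]
```

>>> {"op": "drive_effector", "data": {
  "ticks": {"dx":[0, 0, 0, 0, -10, -10, -10, -10], "dy":[0, 0, 0, 0, -55, -55, -55, -55], "dz":[0, 0, 0, 0, 0, 0, 0, 0], "drx":[0, 0, 0, 0, 0, 0, 0, 0], "dry":[0, 0, 0, 0, 0, 0, 0, 0], "drz":[-8.25, -8.25, -8.25, -8.25, 0, 0, 0, 0], "finger_gap":[88, 88, 88, 88, 88, 88, 88, 88]},
  "grip_n": 10
}}

```text
clock: 1.1
ee_pos: [309.1, 311.4, 238.4]
eef_rot: [[-0.988, -0.153, -0.0], [-0.153, 0.988, -0.0], [0.0, -0.0, -1.0]]
contact_force: [0.8, -0.1, -0.1]
gripper_width: 87.8
grasp_force: 0.0
```

>>> {"op": "drive_effector", "data": {
  "ticks": {"dx":[-10, -10, -10, -10, -10, -10, 0, 0], "dy":[-55, -55, -55, -55, -55, -55, 0, 0], "dz":[0, 0, 0, 0, 0, 0, 0, 0], "drx":[0, 0, 0, 0, 0, 0, 0, 0], "dry":[0, 0, 0, 0, 0, 0, 0, 0], "drz":[0, 0, 0, 0, 0, 0, 0, 0], "finger_gap":[88, 88, 88, 88, 88, 88, 88, 88]}
}}

```text
clock: 2.1
ee_pos: [418.1, -3.5, 238.3]
eef_rot: [[-0.988, -0.152, -0.001], [-0.152, 0.988, 0.001], [0.001, 0.001, -1.0]]
contact_force: [-0.5, 0.1, -0.1]
gripper_width: 87.7
grasp_force: 0.0
```

Create u.py:
```python
from h import *
import sys
np.set_printoptions(precision=2,suppress=True)
s=arm.get_state();R=s["eef_rot"];p=s["ee_pos"];print(s["clock"],p,R.tolist(),"yaw y",np.degrees(np.arctan2(R[1,1],R[0,1])),s["q"],s["contact_force"],s["gripper_width"],s["grasp_force"])
if len(sys.argv)>3: print("tool delta",R.T@(np.array(list(map(float,sys.argv[1:4])))-p))
```

```bash
python3 u.py 458 -124 42
```

```text
2.1 [418.14  -3.51 238.27] [[-0.9884274059370052, -0.15169002445148608, -0.0011830784212325284], [-0.1516910299419665, 0.988427626286878, 0.000811805415937658], [0.0010462446122166756, 0.0009818731056197658, -0.9999989706481782]] yaw y 98.72488290249461 [ -16.86  -10.85  113.26    0.03   77.67 -115.59] [-0.5   0.08 -0.07] 87.66502536994308 0.0
tool delta [ -21.32 -125.33  196.13]
```

>>> {"op": "drive_effector", "data": {
  "ticks": {"dx":[-7, -7, -7, 0, 0, 0, 0, 0], "dy":[-42, -42, -41, 0, 0, 0, 0, 0], "dz":[20, 20, 20, 30, 30, 20, 10, 0], "drx":[0, 0, 0, 0, 0, 0, 0, 0], "dry":[0, 0, 0, 0, 0, 0, 0, 0], "drz":[0, 0, 0, 0, 0, 0, 0, 0], "finger_gap":[88, 88, 88, 88, 88, 88, 88, 88]}
}}

```text
clock: 3.1
ee_pos: [458.3, -123.0, 88.4]
eef_rot: [[-0.988, -0.154, -0.001], [-0.154, 0.988, 0.001], [0.001, 0.001, -1.0]]
contact_force: [-0.3, 1.4, 0.3]
gripper_width: 88.1
grasp_force: 0.0
```

```bash
python3 u.py 458 -124 42
```

```text
3.1 [ 458.29 -122.97   88.45] [[-0.9880288027037528, -0.15426660610350515, -0.0009482979988703939], [-0.1542672502683433, 0.9880289446750191, 0.0006480578774341086], [0.0008369721817509212, 0.0007865911734446772, -0.9999993403757288]] yaw y 98.87426706734342 [ -29.4     9.17  112.97    0.01   57.93 -128.28] [-0.29  1.4   0.32] 88.06192719496066 0.0
tool delta [ 0.41 -1.   46.45]
```

>>> {"op": "drive_effector", "data": {
  "ticks": {"dx":[0, 0, 0, 0, 0, 0, 0, 0], "dy":[-1, 0, 0, 0, 0, 0, 0, 0], "dz":[16, 16, 10, 4, 0, 0, 0, 0], "drx":[0, 0, 0, 0, 0, 0, 0, 0], "dry":[0, 0, 0, 0, 0, 0, 0, 0], "drz":[0, 0, 0, 0, 0, 0, 0, 0], "finger_gap":[88, 88, 88, 88, 30, 30, 30, 30]},
  "grip_n": 10
}}

```text
clock: 4.1
ee_pos: [458.9, -125.4, 43.0]
eef_rot: [[-0.988, -0.153, 0.001], [-0.153, 0.988, -0.0], [-0.001, -0.0, -1.0]]
contact_force: [0.0, 0.8, -0.3]
gripper_width: 50.0
grasp_force: 0.0
```

>>> {"op": "drive_effector", "data": {
  "ticks": {"dx":[0, 0], "dy":[0, 0], "dz":[0, 0], "drx":[0, 0], "dry":[0, 0], "drz":[0, 0], "finger_gap":[30, 30]}
}}

```text
clock: 4.35
ee_pos: [458.3, -123.2, 42.7]
eef_rot: [[-0.988, -0.152, -0.001], [-0.152, 0.988, 0.004], [0.0, 0.004, -1.0]]
contact_force: [-1.1, 9.2, 4.8]
gripper_width: 33.6
grasp_force: 10.0
```

>>> {"op": "drive_effector", "data": {
  "ticks": {"dx":[-1, -2.3, -3.5, -4.7, -5.7, -6.9, -7.9, -8.9], "dy":[0, 0, 0, 0, 0, 0, 0, 0], "dz":[-14, -13.8, -13.5, -13.1, -12.7, -12.2, -11.5, -10.8], "drx":[0, 0, 0, 0, 0, 0, 0, 0], "dry":[0, 0, 0, 0, 0, 0, 0, 0], "drz":[0, 0, 0, 0, 0, 0, 0, 0], "finger_gap":[30, 30, 30, 30, 30, 30, 30, 30]},
  "grip_n": 12
}}

```text
clock: 5.35
ee_pos: [497.2, -116.8, 143.4]
eef_rot: [[-0.988, -0.153, -0.005], [-0.153, 0.988, 0.004], [0.004, 0.005, -1.0]]
contact_force: [-2.0, 6.8, -0.4]
gripper_width: 33.5
grasp_force: 12.0
```

>>> {"op": "drive_effector", "data": {
  "ticks": {"dx":[-9.8, -10.6, -11.4, -12, -12.6, -13.1, -13.4, -13.7], "dy":[0, 0, 0, 0, 0, 0, 0, 0], "dz":[-9.9, -9.1, -8.1, -7.1, -6, -4.9, -3.7, -2.5], "drx":[0, 0, 0, 0, 0, 0, 0, 0], "dry":[0, 0, 0, 0, 0, 0, 0, 0], "drz":[0, 0, 0, 0, 0, 0, 0, 0], "finger_gap":[30, 30, 30, 30, 30, 30, 30, 30]}
}}

```text
clock: 6.35
ee_pos: [593.6, -101.1, 194.6]
eef_rot: [[-0.988, -0.154, -0.004], [-0.154, 0.988, 0.005], [0.003, 0.006, -1.0]]
contact_force: [-2.2, 9.6, -1.0]
gripper_width: 33.8
grasp_force: 12.0
```

>>> {"op": "drive_effector", "data": {
  "ticks": {"dx":[-14, 0, 0], "dy":[0, 0, 0], "dz":[-1.4, 0, 0], "drx":[0, 0, 0], "dry":[0, 0, 0], "drz":[0, 0, 0], "finger_gap":[30, 30, 30]}
}}

```text
clock: 6.72
ee_pos: [607.4, -98.9, 195.8]
eef_rot: [[-0.988, -0.154, -0.003], [-0.154, 0.988, 0.005], [0.002, 0.006, -1.0]]
contact_force: [-0.9, 9.3, -0.5]
gripper_width: 33.7
grasp_force: 12.0
```

Run:
```python
from workcell import arm
import cv2,numpy as np
a=arm.snapshot("scene")[:,:,::-1]
cv2.imwrite("pics/s1.png",cv2.resize(a[100:300,150:430],(800,571),interpolation=2))
```

```text
(no output)
```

View pics/s1.png

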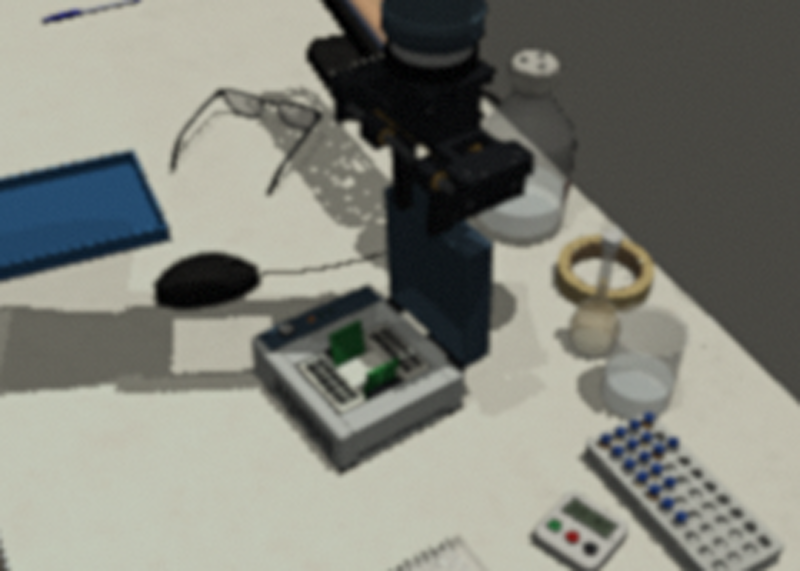

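The cover stands nearly upright in the grip, at about 87°, and the green tabs are visible near (345,340) and (380,375). I'll carry it a little further, then release it.

>>> {"op": "drive_effector", "data": {
  "ticks": {"dx":[-14, -13.9, -5, 0, 0, 0, 0, 0], "dy":[0, 0, 0, 0, 0, 0, 0, 0], "dz":[0, 1, 0.7, 0, 0, 0, -20, -30], "drx":[0, 0, 0, 0, 0, 0, 0, 0], "dry":[0, 0, 0, 0, 0, 0, 0, 0], "drz":[0, 0, 0, 0, 0, 0, 0, 0], "finger_gap":[30, 30, 30, 60, 60, 60, 60, 60]}
}}

```text
clock: 7.78
ee_pos: [640.5, -97.3, 246.3]
eef_rot: [[-0.988, -0.152, -0.001], [-0.152, 0.988, 0.0], [0.001, 0.0, -1.0]]
contact_force: [-0.2, 0.0, 0.3]
gripper_width: 59.9
grasp_force: 0.0
```

>>> {"op": "drive_effector", "data": {
  "ticks": {"dx":[0, 50, 55, 55, 55, 55, 0, 0], "dy":[0, 0, 0, 0, 0, 0, 0, 0], "dz":[-30, -20, 0, 0, 0, 0, 0, 0], "drx":[0, 0, 0, 0, 0, 0, 0, 0], "dry":[0, 0, 0, 0, 0, 0, 0, 0], "drz":[0, 0, 0, 0, 0, 0, 0, 0], "finger_gap":[80, 88, 88, 88, 88, 88, 88, 88]}
}}

```text
clock: 8.78
ee_pos: [374.7, -138.9, 297.0]
eef_rot: [[-0.988, -0.152, 0.003], [-0.152, 0.988, -0.002], [-0.003, -0.002, -1.0]]
contact_force: [0.5, -0.6, 0.3]
gripper_width: 88.1
grasp_force: 0.0
```

>>> {"op": "drive_effector", "data": {
  "ticks": {"dx":[0, 0, 0, 0], "dy":[60, 60, 30, 0], "dz":[0, 0, 0, 0], "drx":[0, 0, 0, 0], "dry":[0, 0, 0, 0], "drz":[0, 0, 0, 0], "finger_gap":[88, 88, 88, 88]}
}}

```text
clock: 9.28
ee_pos: [351.9, 11.6, 296.0]
eef_rot: [[-0.987, -0.158, 0.001], [-0.158, 0.987, -0.0], [-0.001, -0.0, -1.0]]
contact_force: [0.6, -0.1, 0.0]
gripper_width: 88.2
grasp_force: 0.0
```

Run:
```python
from workcell import arm
import cv2
b=arm.snapshot("scene")[:,:,::-1]
a=arm.snapshot("top")[:,:,::-1];cv2.imwrite("pics/t2.png",a)
cv2.imwrite("pics/t2c.png",cv2.resize(a[170:260,250:350],(666,600),interpolation=2))
cv2.imwrite("pics/s2c.png",cv2.resize(b[170:270,225:350],(800,640),interpolation=2)[:600])
```

```text
(no output)
```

View pics/t2c.png

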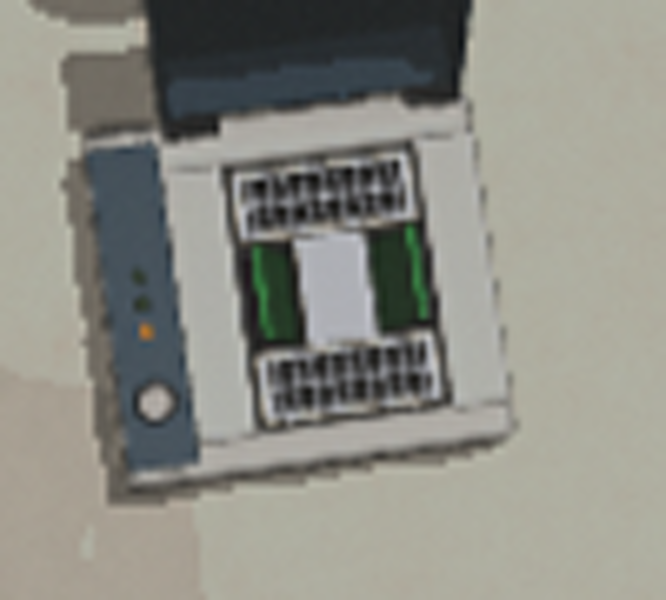

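View pics/s2c.png

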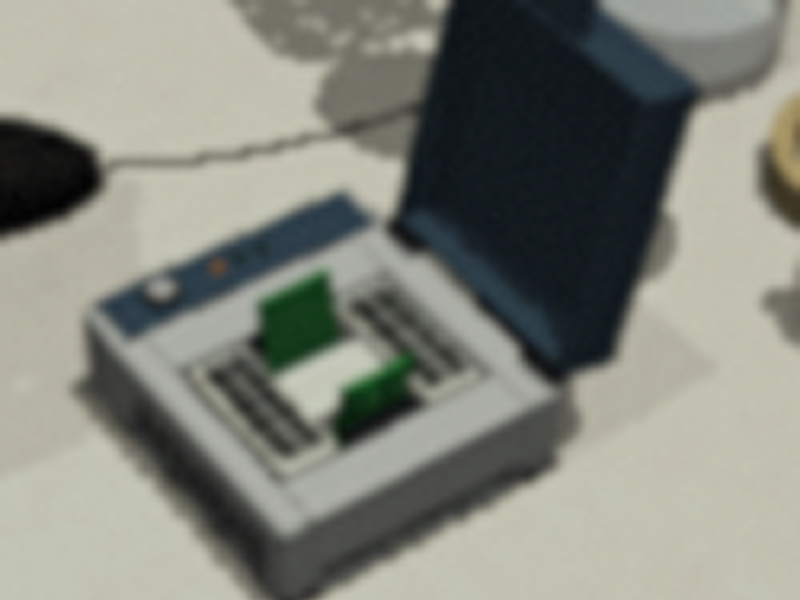

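The cover stands open past vertical. In t2c the top edges of the tabs are the bright lines, (252,243)–(268,340) on the left and (408,227)–(428,320) on the right. The bay corners are (225,172), (413,145), (450,402) and (262,430).

Run:
```python
from h import *
np.set_printoptions(precision=1,suppress=True)
T=lambda x,y,z:bp("top",250+x/6.66-.42,170+y/6.6667-.425,z)
S=lambda x,y,z:bp("scene",225+x/6.4-.42,170+y/6.4-.42,z)
L=(T(252,243,77)+T(266,340,77))/2;Rr=(T(410,227,77)+T(428,320,77))/2
print(L,Rr,(L+Rr)/2,np.linalg.norm(L-Rr))
P=[T(*p,52) for p in [(225,172),(413,145),(450,402),(262,430)]];print(np.array(P),np.mean(P,0),np.linalg.norm(P[1]-P[0]),np.linalg.norm(P[2]-P[1]))
l=[S(262,302,77),S(326,273,77)];r=[S(345,393,77),S(410,356,77)];print("scene",np.mean(l,0),np.mean(r,0),np.mean(l+r,0))
e=(P[0]+P[1]-P[2]-P[3]);print(np.degrees(np.arctan2(e[1],e[0])))
```

```bash
python3 u.py
```

```text
[542.3 -79.2  77. ] [ 550.8 -140.7   77. ] [ 546.6 -109.9   77. ] 62.05795744150033
[[ 591.   -65.2   52. ]
 [ 603.5 -139.    52. ]
 [ 502.7 -155.4   52. ]
 [ 490.   -82.    52. ]] [ 546.8 -110.4   52. ] 74.88886316415932 102.14959397100485
scene [543.4 -79.3  77. ] [ 552.1 -139.2   77. ] [ 547.7 -109.3   77. ]
9.343600309652173
9.375 [351.98   9.83 295.72] [[-0.9880072983752203, -0.1544069313844161, 0.00027910167799358193], [-0.1544070550673892, 0.988007194248392, -0.0004954380248737675], [-0.00019925540067254106, -0.0005325916526312574, -0.9999998383216955]] yaw y 98.88240311778154 [ -17.93  -24.09  116.41   -0.02   87.66 -116.81] [-0.24  0.23  0.09] 87.70690985148936 0.0
```

>>> {"op": "drive_effector", "data": {
  "ticks": {"dx":[-43.5, -43.5, -43.5, -43.5, 0, 0, 0, 0], "dy":[-37, -37, -37, -37, 0, 0, 0, 0], "dz":[25, 25, 25, 25, 35, 25, 10, 0], "drx":[0, 0, 0, 0, 0, 0, 0, 0], "dry":[0, 0, 0, 0, 0, 0, 0, 0], "drz":[0, 0, 0, 0, 0, 0, 0, 0], "finger_gap":[88, 88, 88, 88, 88, 88, 88, 88]},
  "grip_n": 30
}}

```text
clock: 10.38
ee_pos: [545.5, -110.6, 124.8]
eef_rot: [[-0.988, -0.152, -0.001], [-0.152, 0.988, 0.0], [0.001, 0.001, -1.0]]
contact_force: [0.7, -0.6, 0.2]
gripper_width: 87.9
grasp_force: 0.0
```

```bash
python3 u.py 547 -110 56.5
```

```text
10.375 [ 545.55 -110.59  124.81] [[-0.9884513010206658, -0.15153454014111778, -0.0011439644980321855], [-0.15153508471679297, 0.9884517965762344, 0.00040490133223081463], [0.0010693972261172477, 0.0005735760057508862, -0.999999263699798]] yaw y 98.71586732667659 [ -23.67   15.53  100.06   -0.01   64.48 -122.39] [ 0.69 -0.61  0.24] 87.9038075029602 0.0
tool delta [-1.6   0.32 68.3 ]
```

>>> {"op": "drive_effector", "data": {
  "ticks": {"dx":[-1.5, 0, 0, 0, 0, 0], "dy":[0, 0, 0, 0, 0, 0], "dz":[25, 22, 14, 6, 1, 0], "drx":[0, 0, 0, 0, 0, 0], "dry":[0, 0, 0, 0, 0, 0], "drz":[0, 0, 0, 0, 0, 0], "finger_gap":[88, 88, 88, 88, 88, 88]}
}}

```text
clock: 11.12
ee_pos: [547.8, -109.8, 58.1]
eef_rot: [[-0.988, -0.153, 0.001], [-0.153, 0.988, -0.001], [-0.001, -0.001, -1.0]]
contact_force: [0.0, -0.1, 0.5]
gripper_width: 87.8
grasp_force: 0.0
```

>>> {"op": "drive_effector", "data": {
  "ticks": {"dx":[0, 0, 0, 0, 0, 0], "dy":[0, 0, 0, 0, 0, 0], "dz":[0, 0, 0, 0, 0, 0], "drx":[0, 0, 0, 0, 0, 0], "dry":[0, 0, 0, 0, 0, 0], "drz":[0, 0, 0, 0, 0, 0], "finger_gap":[30, 30, 30, 30, 30, 30]},
  "grip_n": 35
}}

```text
clock: 11.88
ee_pos: [547.5, -109.0, 58.2]
eef_rot: [[-0.988, -0.153, 0.0], [-0.153, 0.988, 0.001], [-0.001, 0.001, -1.0]]
contact_force: [-2.1, 4.5, 8.6]
gripper_width: 38.0
grasp_force: 35.0
```

>>> {"op": "drive_effector", "data": {
  "ticks": {"dx":[0, 0, 0, 0, 0, 0, 0, 0], "dy":[0, 0, 0, 0, 0, 0, 0, 0], "dz":[-4, -6, -8, -8, -8, -8, -8, 0], "drx":[0, 0, 0, 0, 0, 0, 0, 0], "dry":[0, 0, 0, 0, 0, 0, 0, 0], "drz":[0, 0, 0, 0, 0, 0, 0, 0], "finger_gap":[30, 30, 30, 30, 30, 30, 30, 30]}
}}

```text
clock: 12.88
ee_pos: [547.7, -109.8, 108.2]
eef_rot: [[-0.988, -0.153, 0.001], [-0.153, 0.988, -0.001], [-0.001, -0.001, -1.0]]
contact_force: [-0.8, 0.4, -2.6]
gripper_width: 38.1
grasp_force: 35.0
```

>>> {"op": "drive_effector", "data": {
  "ticks": {"dx":[0, 0, 0, 3, 6, 8, 9, 9], "dy":[0, 0, 0, 10, 20, 30, 35, 35], "dz":[-15, -20, -15, 0, 0, 0, 0, 0], "drx":[0, 0, 0, 0, 0, 0, 0, 0], "dry":[0, 0, 0, 0, 0, 0, 0, 0], "drz":[0, 0, 0, 0, 0, 0, 0, 0], "finger_gap":[30, 30, 30, 30, 30, 30, 30, 30]}
}}

```text
clock: 13.88
ee_pos: [490.6, 15.8, 156.2]
eef_rot: [[-0.988, -0.153, -0.002], [-0.153, 0.988, 0.001], [0.002, 0.001, -1.0]]
contact_force: [-0.2, -0.3, -2.5]
gripper_width: 37.9
grasp_force: 35.0
```

>>> {"op": "drive_effector", "data": {
  "ticks": {"dx":[9, 9, 9, 9, 9, 9, 8, 5], "dy":[35, 35, 35, 35, 35, 35, 30, 20], "dz":[0, 0, 0, 0, 0, 0, 0, 0], "drx":[0, 0, 0, 0, 0, 0, 0, 0], "dry":[0, 0, 0, 0, 0, 0, 0, 0], "drz":[0, 0, 0, 0, 0, 0, 0, 0], "finger_gap":[30, 30, 30, 30, 30, 30, 30, 30]}
}}

```text
clock: 14.88
ee_pos: [384.0, 261.8, 156.2]
eef_rot: [[-0.988, -0.154, -0.002], [-0.154, 0.988, -0.0], [0.002, -0.0, -1.0]]
contact_force: [0.7, 0.4, -1.8]
gripper_width: 38.0
grasp_force: 35.0
```

>>> {"op": "drive_effector", "data": {
  "ticks": {"dx":[3, 0, 0], "dy":[10, 0, 0], "dz":[0, 0, 0], "drx":[0, 0, 0], "dry":[0, 0, 0], "drz":[0, 0, 0], "finger_gap":[30, 30, 30]}
}}

```text
clock: 15.25
ee_pos: [382.3, 269.3, 157.1]
eef_rot: [[-0.988, -0.152, -0.0], [-0.152, 0.988, -0.0], [0.0, -0.0, -1.0]]
contact_force: [-0.6, 0.8, -1.4]
gripper_width: 38.2
grasp_force: 35.0
```

```bash
python3 u.py 371 287 65
```

Run:
```python
from workcell import arm
import cv2
b=arm.snapshot("scene")[:,:,::-1]
cv2.imwrite("pics/s3.png",cv2.resize(b[80:280,80:360],(800,571),interpolation=2))
```

```text
15.25 [382.3  269.3  157.13] [[-0.9883282625499331, -0.15233901556518628, -0.00026416218637864025], [-0.15233892005587277, 0.9883282504702118, -0.0003503693781561924], [0.00031445387765643735, -0.0003060377765712702, -0.9999999037298145]] yaw y 98.76250075939502 [ 20.58   1.89 111.51  -0.01  66.63 -78.18] [-0.65  0.83 -1.38] 38.22873234778566 34.99951776314447
tool delta [ 8.45 19.24 92.12]
```

View pics/s3.png

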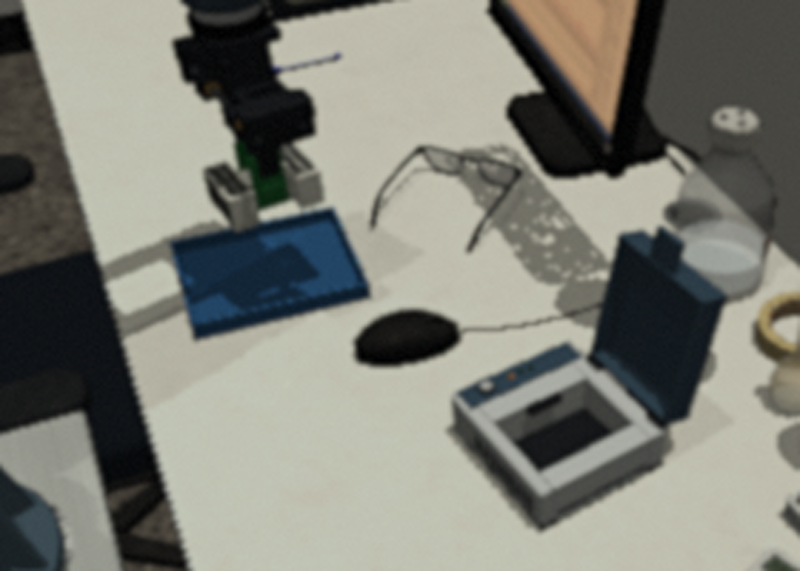

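The cassette is held level over the tray at about (260,190), the bay is empty and the cover is still open. I'll lower it now.

>>> {"op": "drive_effector", "data": {
  "ticks": {"dx":[4, 4, 0, 0, 0, 0, 0, 0], "dy":[10, 9, 0, 0, 0, 0, 0, 0], "dz":[10, 20, 25, 20, 12, 6, 3, 0], "drx":[0, 0, 0, 0, 0, 0, 0, 0], "dry":[0, 0, 0, 0, 0, 0, 0, 0], "drz":[0, 0, 0, 0, 0, 0, 0, 0], "finger_gap":[30, 30, 30, 30, 30, 30, 30, 30]}
}}

```text
clock: 16.3
ee_pos: [371.9, 287.4, 61.6]
eef_rot: [[-0.988, -0.152, 0.001], [-0.152, 0.988, 0.0], [-0.001, 0.0, -1.0]]
contact_force: [0.6, 0.5, -2.2]
gripper_width: 37.9
grasp_force: 35.0
```

>>> {"op": "drive_effector", "data": {
  "ticks": {"dx":[0, 0, 0, 0], "dy":[0, 0, 0, 0], "dz":[2, 2, 2, 0], "drx":[0, 0, 0, 0], "dry":[0, 0, 0, 0], "drz":[0, 0, 0, 0], "finger_gap":[30, 30, 30, 30]}
}}

```text
clock: 16.8
ee_pos: [371.4, 287.3, 55.1]
eef_rot: [[-0.988, -0.153, -0.0], [-0.153, 0.988, -0.0], [0.0, -0.0, -1.0]]
contact_force: [-0.4, 0.5, -1.4]
gripper_width: 38.1
grasp_force: 35.0
```

>>> {"op": "drive_effector", "data": {
  "ticks": {"dx":[0, 0, 0], "dy":[0, 0, 0], "dz":[1.5, 1.5, 0], "drx":[0, 0, 0], "dry":[0, 0, 0], "drz":[0, 0, 0], "finger_gap":[30, 30, 30]}
}}

```text
clock: 17.18
ee_pos: [371.4, 287.3, 52.2]
eef_rot: [[-0.988, -0.153, -0.0], [-0.153, 0.988, -0.0], [0.0, -0.0, -1.0]]
contact_force: [-0.3, -0.1, -2.2]
gripper_width: 38.1
grasp_force: 35.0
```

>>> {"op": "drive_effector", "data": {
  "ticks": {"dx":[0, 0, 0], "dy":[0, 0, 0], "dz":[1, 1, 0], "drx":[0, 0, 0], "dry":[0, 0, 0], "drz":[0, 0, 0], "finger_gap":[30, 30, 30]}
}}

```text
clock: 17.55
ee_pos: [371.6, 287.3, 50.3]
eef_rot: [[-0.988, -0.153, -0.0], [-0.153, 0.988, 0.0], [0.0, 0.0, -1.0]]
contact_force: [0.1, -0.6, -1.4]
gripper_width: 38.0
grasp_force: 35.0
```

>>> {"op": "drive_effector", "data": {
  "ticks": {"dx":[0, 0], "dy":[0, 0], "dz":[0.8, 0], "drx":[0, 0], "dry":[0, 0], "drz":[0, 0], "finger_gap":[30, 30]}
}}

```text
clock: 17.8
ee_pos: [371.7, 287.4, 50.2]
eef_rot: [[-0.988, -0.153, 0.0], [-0.153, 0.988, -0.0], [-0.0, -0.0, -1.0]]
contact_force: [-3.5, -0.4, 6.0]
gripper_width: 38.2
grasp_force: 35.0
```

>>> {"op": "drive_effector", "data": {
  "ticks": {"dx":[0, 0], "dy":[0, 0], "dz":[0.8, 0], "drx":[0, 0], "dry":[0, 0], "drz":[0, 0], "finger_gap":[30, 30]}
}}

```text
clock: 18.05
ee_pos: [371.7, 287.5, 50.1]
eef_rot: [[-0.988, -0.153, -0.0], [-0.153, 0.988, -0.0], [0.0, -0.0, -1.0]]
contact_force: [-5.3, -2.6, 14.8]
gripper_width: 37.8
grasp_force: 35.0
```

Contact at the expected height, so I'll release and retreat.

>>> {"op": "drive_effector", "data": {
  "ticks": {"dx":[0, 0, 0, 0, 0, 0, 0, 0], "dy":[0, 0, 0, 0, 0, 0, 0, 0], "dz":[-1, 0, 0, 0, 0, -10, -30, -40], "drx":[0, 0, 0, 0, 0, 0, 0, 0], "dry":[0, 0, 0, 0, 0, 0, 0, 0], "drz":[0, 0, 0, 0, 0, 0, 0, 0], "finger_gap":[60, 88, 88, 88, 88, 88, 88, 88]}
}}

```text
clock: 19.05
ee_pos: [371.0, 287.0, 130.5]
eef_rot: [[-0.988, -0.152, -0.002], [-0.152, 0.988, -0.001], [0.002, -0.0, -1.0]]
contact_force: [0.1, -1.2, -0.7]
gripper_width: 88.0
grasp_force: 0.0
```

>>> {"op": "drive_effector", "data": {
  "ticks": {"dx":[0, 0, 0, 0, 0, 0, 0, 0], "dy":[0, 0, 55, 55, 55, 55, 0, 0], "dz":[-50, -50, 0, 0, 0, 0, 0, 0], "drx":[0, 0, 0, 0, 0, 0, 0, 0], "dry":[0, 0, 0, 0, 0, 0, 0, 0], "drz":[0, 0, 0, 0, 0, 0, 0, 0], "finger_gap":[88, 88, 88, 88, 88, 88, 88, 88]}
}}

```text
clock: 20.05
ee_pos: [337.8, 504.3, 229.8]
eef_rot: [[-0.988, -0.153, -0.0], [-0.153, 0.988, -0.001], [0.0, -0.001, -1.0]]
contact_force: [0.9, -0.9, -0.2]
gripper_width: 88.2
grasp_force: 0.0
```

Run:
```python
from workcell import arm
import cv2
b=arm.snapshot("scene")[:,:,::-1]
cv2.imwrite("pics/s4.png",cv2.resize(b[80:280,80:360],(800,571),interpolation=2))
```

```text
(no output)
```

View pics/s4.png

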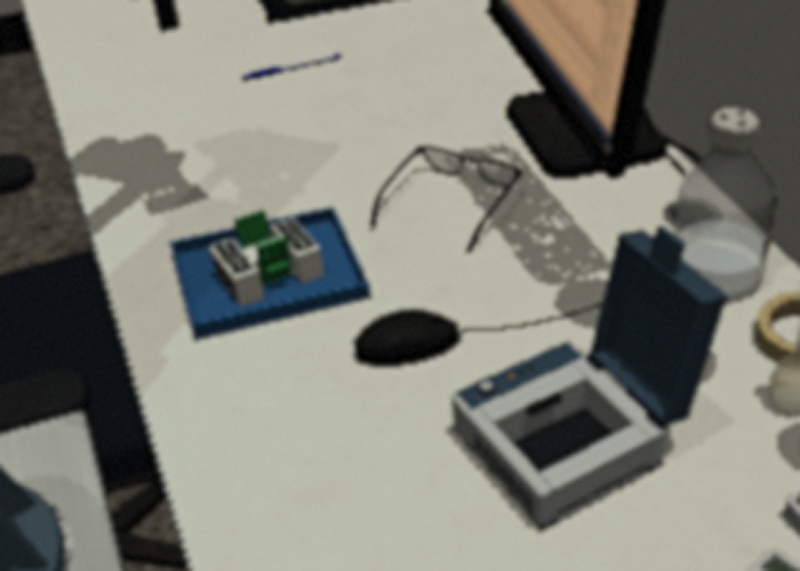

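The cassette sits flat and central in the tray at about (265,255) with its tabs up. The cover is open and the arm is clear.

```bash
python3 -c "
from workcell import arm
print(arm.finish_job())"
```

```text
the job is handed in; nothing more can be done
None
```

I handed the job in at about 20 s: the cover stands open by itself, the cassette is flat and tabs up in the blue tray, and the flask, beaker and timer were not touched; no verdict came back.

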